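Pop open the battery hatch in the back of a cuckoo clock

TASK

A cuckoo clock lies on its face on the bench: open the battery hatch in its back, ready for fresh cells. With the fingertips press the brass thumb stud on the hatch lightly down, once, until the push-push latch lets go, then take the fingers up and away so that the hatch springs up by itself, and see that it stays open; do not push the popped hatch down again. Nothing is to be picked up: do not lift or shove the clock, and leave the two cells standing on it and the glue bottle, bin and screwdriver around it as they are.

Things in the scene. Friction and masses are not known exactly. Their poses are not given: they have to be found in the camera images.
- clock: dark wooden cuckoo clock, loose, 1.8 kg, lying face down: house-shaped case 180 long (x), 160 wide (y), pointed gable with roof boards at its +x end (tip at 175, eaves 120 to each side), low carved leaves round the foot. Origin on the bench under the case; x points to the gable, z up. Its flat back panel is the top face, 118 above the bench; the hatch is in it, away from the gable, on the -y side
- cover (a point): middle of the top of a fixed wooden cover plate with four screws, 72 x 50, 3 proud of the back panel, beside the hatch on the clock's +y side; it is not the hatch and does not move
- hatch (a joint): battery hatch, wooden flap 80 (x) by 66 (y), 6 thick, flush in the back panel, hinged at its end nearer the gable. rad: 0 to 0.01 = shut, latched (start); negative = pressed in, stop -0.075; positive = open, stop +0.70. Let go after being pressed beyond -0.055 it is unlatched: a damped spring lifts it to the open stop in about 0.8 s and keeps it there. Pushed in again from open it latches again
- stud: low round brass thumb stud on the hatch near its free end, 20 in diameter, 7 high; origin at the centre of its foot, level with the panel, its top 7 above. Hatch shut: at (-61, -34, 118) in the clock's frame; 64 from the hinge axis, 18 from the free edge. It must go down 4 for the latch to let go and meets a firm stop at 5: about 5 N, 2 N more if quick; then 8 N tells the stop. Moves with the hatch
- hatch_hinge (a point): middle of the hatch's hinge axis (three brass knuckles), level with the back panel, at (3, -34, 118) in the clock's frame; y along the axis. When open the hatch's free end stands 53 above the panel
- cell_a: loose round battery cell, 26 in diameter, 49 tall with its contact nub, 66 g, standing upright on the clock's back panel between the hatch and the gable, on the hatch's side; origin at the centre of its underside, z up
- cell_b: a second such cell, standing on the back panel on the cover plate's side; origin at the centre of its underside, z up
- glue: white squeeze bottle of glue with a pointed nozzle, 52 in diameter, 160 tall, standing on the bench beside the clock; origin at the centre of its underside
- bin: open blue parts bin, 150 x 100, 70 high, standing on the bench beside the clock; origin at the centre of its underside
- driver: screwdriver with black handle, 170 long, 22 thick, lying on the bench before the end of the clock away from the gable; origin on the bench under the middle of its length, blade along +x
Mind the look-alikes: they are no part of the job. There is more than one size of the glue; the one meant has the size given above. What is shaped like the cell_a but orange is not meant.

How it is judged:
On the way, in this order (a step that is already met when the one before it is completed fails the run):
1. the stud is pressed by the fingers until the hatch is well below flush (value of joint hatch below -0.045 rad and contact force between the fingers and stud above 1 N).
2. the hatch has sprung up to its open stop and the fingers are off it (value of joint hatch above 0.6 rad and contact force between each of the arm, the fingers and clock below 0.05 N), for 0.4 s.
At the end, for the whole second after the job is handed in: the hatch stands open by itself, above 0.6 rad, at rest; the clock lies where it was (within 25 mm), flat; both cells still stand on it (within 30 mm); glue bottle upright and it, bin and screwdriver within 30 mm of where they were (value of joint hatch above 0.6 rad and velocity of joint hatch between -0.05 and 0.05 rad/s and distance of clock from where it was at the start of the episode below 0.025 m and angle between clock's own z axis and vertical below 0.05 rad and linear speed of each of clock, cell_a, cell_b below 0.02 m/s and distance of each of cell_a, cell_b, glue, bin, driver from where it was at the start of the episode below 0.03 m and angle between each of cell_a, cell_b, glue's own z axis and vertical below 0.15 rad); the robot touches nothing.
It fails at once if the popped hatch is pushed shut again (value of joint hatch between 0.12 and 0.55 rad and velocity of joint hatch below -0.25 rad/s).
It fails at once if the clock is pressed with more than 50 N (contact force between the fingers and clock above 50 N).
It fails at once if the clock is lifted, tipped or shoved by more than 25 mm (height (world z) of clock above 0.01 m or angle between clock's own z axis and vertical above 0.08 rad or distance of clock from where it was at the start of the episode above 0.025 m).
It fails at once if a cell is lifted, moved or knocked over (distance of any of cell_a, cell_b from where it was at the start of the episode above 0.03 m or angle between any of cell_a, cell_b's own z axis and vertical above 0.35 rad).
It fails at once if the glue bottle, bin or screwdriver is knocked over, lifted or moved more than 30 mm (angle between glue's own z axis and vertical above 0.35 rad or distance of any of glue, bin, driver from where it was at the start of the episode above 0.03 m).
It also fails if it takes over 32 s, if anything falls off the work surface, if the arm or the gripper's body presses on something with over 40 N, if the wrist force passes 120 N, or if a joint passes its speed limit or range.

ROBOT

A 6-joint arm with a two-finger parallel gripper is mounted at the origin on the work surface. World frame = base frame: x ahead of the robot, y to its left, z up, the work surface at z = 0. Lengths are in m, angles in rad, forces in N, time in s.
With the tool pointing down it reaches from about 0.4 to 0.925 m from the base axis. Payload 3.4 kg.
Tool frame: the origin (TCP) lies between the finger pads; the fingertips stand 11 mm ahead of it and the grasp point (between the pads) lies 8 mm behind it (arm.tips_ahead is the distance from the TCP to the fingertips, in m); z points along the fingers, y is the line along which they close (so a half turn about z gives the same grasp; the last joint's range is limited). The gripper opens to 85 mm and grips with 20 to 120 N. Pads are 22 mm wide; open, the fingers measure 114 mm over their backs; the gripper's body (76 mm by 85 mm) begins 54 mm behind the grasp point. The pads swing forward as they close: fully open they stand 13 mm farther back than shut.
Start: joints at [1.24, 0.307, 1.506, -0, 1.328, -0.073], TCP at [0.146, 0.556, 0.242] pointing down, gripper open.
Joint ranges: [-3.12, 3.12], [-1.05, 2.28], [0.14, 2.33], [-1.42, 4.57], [0.1, 2.73], [-2.68, 2.68]. Speed limits (rad/s): [2.57, 2.57, 3.14, 3.14, 3.14, 3.14].

INTERFACE

Orientations are given as a 3x3 rotation matrix whose columns are the frame's x, y, z axes.
In Python, from plant import arm, fingers, solver, imaging, job, spotter, telemetry gives the robot as it stands. Calls block until the motion is done:
- arm.reach(position, orientation): joint-space move of the TCP to a pose.
- arm.move_l(position, max_speed=0.15, rotation=None): straight line of the TCP; rotation=None keeps the orientation; max_speed is the mean speed in m/s.
- arm.set_joints(angles): joint-space move.
- fingers.move_gripper(opening, newtons=None): opening from 0.0 (shut) to 1.0 (fully open); newtons is the grip in N (None keeps the last); returns when the fingers have stopped.
- arm.pause(seconds).
- solver.solve_ik(position, orientation): joint angles nearest the present ones, or None.
- imaging.get_image(name): name is "side" or "top" or "wrist"; returns the picture (384x512x3 uint8, red, green, blue); there is no depth.
- imaging.get_calibration(name): a dict with "camera_matrix" (3x3 intrinsics, pixels), "distortion" ([k1, k2, p1, p2, k3] as OpenCV has them; the pictures are not rectified), "world_to_cam" (4x4, takes a point from world to camera coordinates); the wrist camera has in their place "tool_from_camera" (4x4, takes a point from camera to tool coordinates, whose origin is the TCP and whose axes are the flange's). Camera axes: x right, y down, z forward; pixel columns grow to the right and rows downward; lengths in m; the calibration is good to about 2 mm. A picture is of the moment at which its call begins: read the wrist's pose just before it. get_calibration takes no time and is no camera call.
A pose or a line that the arm cannot do raises arm.PlanningError and nothing moves.
- job.sign_off(): hands the job in; it is judged then, once.
Trained networks look in the newest picture that a camera, given by its name, has taken for a name from the list of things; names that differ only in an ending like _2 or _b are one class to them, and where a whole thing is asked for, a point or a joint stands for the part that bears it (a point fixed in the world has none). Each returns a list of dicts, best first, with "confidence" (0 to 1); they miss things now and then, are a little off and sometimes report something else, mostly with a low value. They report only what shows in the picture. A call takes as long as a camera call. They do not tell look-alikes from the thing itself.
- spotter.recognise(camera, name): "pixel" ([column, row] in pixels, amid what is visible of it).
- spotter.trace(camera, name): "mask" (384x512 bool, what is visible of it) and "pixel" ([column, row] in pixels, amid what is visible of it).
- spotter.landmark_of(camera, name): "pixel" ([column, row] in pixels: a listed point, or the origin of a listed thing).
Readings, each from a call of its own:
- telemetry.read_time(): time.
- telemetry.read_qpos(): joint angles.
- telemetry.read_dq(): joint speeds.
- telemetry.read_joint_torque(): joint torques, N m.
- telemetry.read_tcp_pos(): TCP position.
- telemetry.read_tcp_rot(): TCP orientation.
- telemetry.read_force(): force on the tool from outside, world axes, zero at the start.
- telemetry.read_moment(): the same for the moment, N m.
- telemetry.read_gripper_width(): opening from 0.0 (shut) to 1.0 (fully open).
- telemetry.read_finger_force(): force on a finger pad.
Only numpy, scipy, OpenCV 4.12 (cv2) and the standard library are available. Lean on these libraries where they do the work, as an engineer would, in place of code of your own. Each camera call takes 0.05 s, during which the arm holds its last target. There are 200 camera calls.

## Working session

There is one attempt and no reset: what is moved stays moved. The work goes in short steps, each a Python script; the robot and the scene stay as the last script left them, time stands still between calls to the robot, and variables do not carry over. Pictures are saved under pics/ and viewed, at most 10 in all, crops included, and the job is handed in when it is done.

```bash
mkdir -p pics; cat > h.py <<'E'
import numpy as np, cv2
from plant import arm, fingers, solver, imaging, job, spotter, telemetry
def ray(cam,px):
    c=imaging.get_calibration(cam);K=np.array(c["camera_matrix"]);d=np.array(c["distortion"])
    u=cv2.undistortPoints(np.array([[px]],float),K,d)[0,0]
    if cam=="wrist":
        R=np.array(telemetry.read_tcp_rot());p=np.array(telemetry.read_tcp_pos())
        T=np.eye(4);T[:3,:3]=R;T[:3,3]=p;M=T@np.array(c["tool_from_camera"])
    else: M=np.linalg.inv(np.array(c["world_to_cam"]))
    return M[:3,3],M[:3,:3]@np.array([u[0],u[1],1])
def at_z(cam,px,z):
    o,v=ray(cam,px);return o+v*(z-o[2])/v[2]
def tri(a,pa,b,pb):
    o1,v1=ray(a,pa);o2,v2=ray(b,pb)
    s=np.linalg.lstsq(np.c_[v1,-v2],o2-o1,rcond=None)[0]
    A=o1+s[0]*v1;B=o2+s[1]*v2
    return (A+B)/2,np.linalg.norm(A-B)
E
python3 - <<'E'
from h import *
np.set_printoptions(precision=4,suppress=True)
ims={}
for c in("top","side"):
    ims[c]=imaging.get_image(c);cv2.imwrite(f"pics/{c}.png",ims[c][:,:,::-1])
Z=dict(stud=.118,cover=.121,hatch_hinge=.118,clock=0,cell_a=.118,cell_b=.118,glue=0,bin=0,driver=0)
for n,z in Z.items():
    for c in("top","side"):
        for r in spotter.landmark_of(c,n)[:3]:
            print(n,c,np.round(r["pixel"],1),round(r["confidence"],2),at_z(c,r["pixel"],z))
E
```

```text
stud top [240.6 216.7] 0.61 [0.4921 0.1006 0.118 ]
stud side [299.2 196.2] 0.56 [0.4851 0.1031 0.118 ]
cover top [216.5 219.7] 0.96 [0.4848 0.1682 0.121 ]
cover side [300.7 213.7] 0.84 [0.4793 0.1668 0.121 ]
hatch_hinge top [238.  193.7] 0.96 [0.5572 0.1072 0.118 ]
clock top [228.4 199.9] 0.71 [0.5442 0.1422 0.    ]
clock side [269.8 240.1] 0.94 [0.5485 0.149  0.    ]
cell_a top [212.3 179.7] 0.63 [0.5979 0.1795 0.118 ]
cell_a top [236.7 174.6] 0.6 [0.6115 0.1103 0.118 ]
cell_a top [224.5 129. ] 0.56 [0.7429 0.1436 0.118 ]
cell_a side [250.5 214.9] 0.74 [0.5948 0.1832 0.118 ]
cell_a side [180.2 232.3] 0.68 [0.7423 0.2584 0.118 ]
cell_a side [245.3 193.5] 0.45 [0.6169 0.111  0.118 ]
cell_b top [212.3 179.7] 0.63 [0.5979 0.1795 0.118 ]
cell_b top [236.7 174.6] 0.6 [0.6115 0.1103 0.118 ]
cell_b top [224.5 129. ] 0.56 [0.7429 0.1436 0.118 ]
cell_b side [250.5 214.9] 0.74 [0.5948 0.1832 0.118 ]
cell_b side [180.2 232.3] 0.68 [0.7423 0.2584 0.118 ]
cell_b side [245.3 193.5] 0.45 [0.6169 0.111  0.118 ]
glue top [154.6 247.4] 0.78 [0.3998 0.3726 0.    ]
glue top [157.4 218.9] 0.74 [0.488  0.3644 0.    ]
glue side [333.  325.8] 0.95 [0.3913 0.3763 0.    ]
glue side [285.2 318.2] 0.89 [0.4944 0.3702 0.    ]
bin top [303.8 199.1] 0.87 [ 0.5434 -0.0956  0.    ]
bin side [277.1 183.4] 0.78 [ 0.5478 -0.0769  0.    ]
driver top [258.2 254.5] 0.62 [0.3725 0.0509 0.    ]
driver side [336.5 217.3] 0.56 [0.3759 0.0431 0.    ]
driver side [279.2 181. ] 0.35 [ 0.5424 -0.0887  0.    ]
```

View pics/top.png

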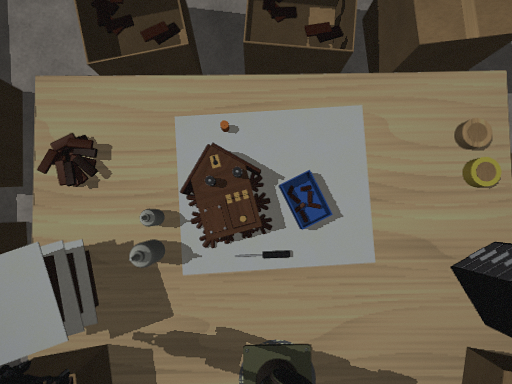

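View pics/side.png

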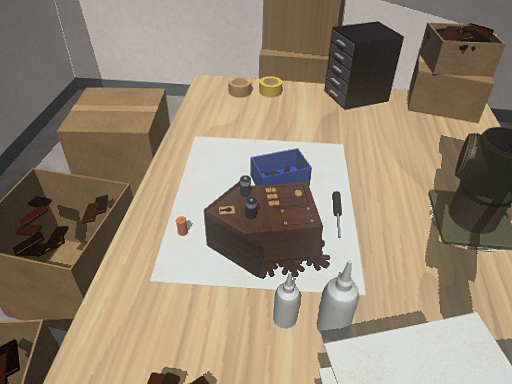

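The top view shows the clock with its gable tip at (212,145). The hatch with its stud is near (242,218), the cover plate with screws near (216,220), the cells at (212,180) and (237,173), the bin at (304,199) and the driver at (264,254).

Candidates for the target are the brass stud (242,218) and the brass hinge knuckles (237,196), as well as the cover screws around (216,220). I choose the round stud near the hatch's free end and will check it in a close crop.

```bash
python3 - <<'E'
from h import *
np.set_printoptions(precision=4,suppress=True)
a=cv2.imread("pics/top.png")[135:255,175:275];b=cv2.imread("pics/side.png")[165:285,190:340]
a=cv2.resize(a,None,fx=4,fy=4,interpolation=cv2.INTER_CUBIC);b=cv2.resize(b[:, :],None,fx=2.6,fy=4,interpolation=cv2.INTER_CUBIC)
cv2.imwrite("pics/crop.png",np.hstack([a,b]))
# brass centroid around stud
for c,(x,y) in(("top",(241,217)),("side",(299,195))):
    im=cv2.imread(f"pics/{c}.png");h=cv2.cvtColor(im,cv2.COLOR_BGR2HSV)
    s=12;w=im[y-s:y+s,x-s:x+s].astype(int);m=(w[:,:,1]>110)&(w[:,:,2]-w[:,:,0]>60)
    n,l,st,ce=cv2.connectedComponentsWithStats(m.astype(np.uint8))
    for i in range(1,n):
        p=ce[i]+[x-s,y-s];print(c,p,st[i],at_z(c,p,.124))
p=[np.array(ray(c,(256,192))[0]) for c in("top","side")];print(p)
print(telemetry.read_time(),telemetry.read_force())
E
```

```text
top [242.55 218.25] [11 11  6  5 20] [0.4878 0.095  0.124 ]
side [297.8611 192.6111] [ 8  7  7  6 36] [0.4891 0.0971 0.124 ]
[array([0.5034, 0.0677, 1.1471]), array([0.5121, 0.8732, 0.8057])]
1.0 [-0.2698  0.101  -0.2685]
```

View pics/crop.png

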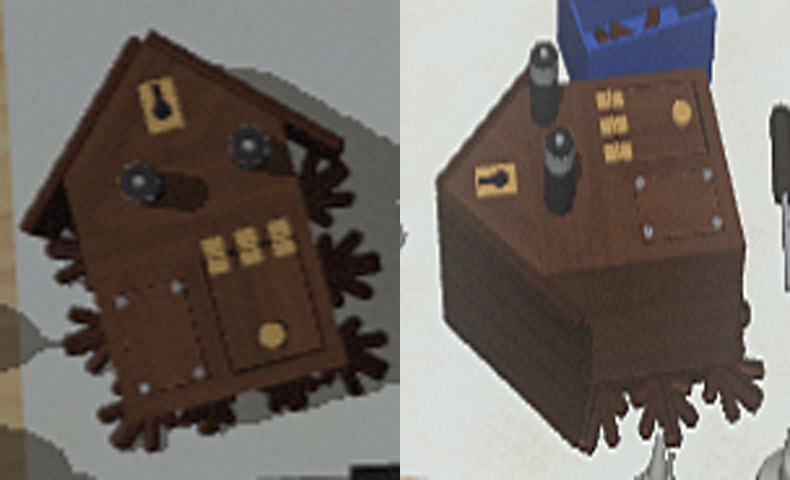

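The crop confirms the choice: the round brass disc in the hatch, at (242.5,218.3) in the top view and (298,192.6) in the side view. The two views agree on it to about 2 mm at (0.488, 0.096). The hinge knuckles, keyhole plate and cover screws are clearly other things. Next I rise clear of the glue bottles with the fingers shut, go over the stud and check with the wrist camera.

```bash
python3 - <<'E'
from h import *
np.set_printoptions(precision=4,suppress=True)
p=np.array(telemetry.read_tcp_pos());print(np.array(telemetry.read_tcp_rot()))
arm.move_l(p+[0,0,.12],max_speed=.25)
fingers.move_gripper(0.0,20)
c=np.array([.4885,.096]);best=None
for yaw in (np.radians(13),np.radians(13)+np.pi):
    R=np.array([[np.cos(yaw),np.sin(yaw),0],[np.sin(yaw),-np.cos(yaw),0],[0,0,-1.]])
    q=solver.solve_ik([*(c-[.05,0.01]),.29],R)
    print(yaw,q)
    if q is not None:
        cost=abs(np.array(q)-telemetry.read_qpos()).max()
        if best is None or cost<best[0]: best=(cost,R)
R=best[1];np.save("R.npy",R)
arm.reach([*(c-[.05,.01]),.29],R)
im=imaging.get_image("wrist");cv2.imwrite("pics/w1.png",im[:,:,::-1])
for n,z in(("stud",.118),("hatch_hinge",.118),("cover",.121)):
    for r in spotter.landmark_of("wrist",n)[:2]: print(n,np.round(r["pixel"],1),round(r["confidence"],2),at_z("wrist",r["pixel"],z))
print(telemetry.read_time(),telemetry.read_tcp_pos(),telemetry.read_force())
E
```

```text
[[-0.9672  0.2539  0.    ]
 [ 0.2539  0.9672  0.    ]
 [-0.      0.0001 -1.    ]]
0.22689280275926285 [ 0.0991  0.0874  1.6737 -0.      1.3805  1.443 ]
3.368485456349056 [ 0.0991  0.0874  1.6737 -0.      1.3805 -1.6986]
stud [262.3 122.1] 0.75 [0.4922 0.0967 0.118 ]
hatch_hinge [260.8  57.3] 0.79 [0.5503 0.1118 0.118 ]
cover [187.3 111. ] 0.74 [0.486  0.1707 0.121 ]
4.6083 [0.4386 0.0866 0.29  ] [-0.5189 -0.1514  0.1227]
```

View pics/w1.png

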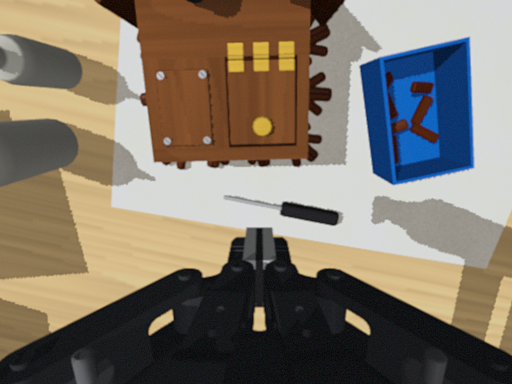

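The wrist view shows the stud as a yellow disc at (262,126), the hatch square to the image and the path clear. I descend with force feedback, then leave up and backwards.

```bash
python3 - <<'E'
from h import *
np.set_printoptions(precision=4,suppress=True)
c=at_z("wrist",(262,126),.125);w=c[:2]*.6+np.array([.4885,.096])*.4
print(c,w,arm.tips_ahead)
if np.linalg.norm(c[:2]-[.4885,.096])>.006: raise SystemExit("disagree")
arm.move_l([*w,.165],max_speed=.2)
arm.move_l([*w,.125+arm.tips_ahead+.005],max_speed=.06)
arm.pause(.1);f0=np.mean([telemetry.read_force()[2] for _ in range(3)])
z=telemetry.read_tcp_pos()[2];zc=None;cmd=.125+arm.tips_ahead+.005
for k in range(18):
    cmd-=.001;arm.move_l([*w,cmd],max_speed=.02);arm.pause(.08)
    f=telemetry.read_force()[2]-f0
    print(k,round(cmd,4),round(telemetry.read_tcp_pos()[2],4),round(f,2))
    if f>1.2 and zc is None: zc=cmd
    if f>9 : break
p=np.array(telemetry.read_tcp_pos())
print("t",telemetry.read_time(),zc)
if f>9:
    arm.move_l([w[0],w[1],cmd+.08],max_speed=.3)
    arm.move_l([w[0]-.06,w[1]-.014,cmd+.15],max_speed=.3)
    arm.pause(1.0)
    im=imaging.get_image("wrist");cv2.imwrite("pics/w2.png",im[:,:,::-1])
    im=imaging.get_image("side");cv2.imwrite("pics/s2.png",im[:,:,::-1])
print(telemetry.read_time(),telemetry.read_force()[2]-f0)
E
```

```text
[0.4888 0.0961 0.125 ] [0.4887 0.0961] 0.011
0 0.14 0.1401 -1.17
1 0.139 0.139 -0.04
2 0.138 0.138 0.56
3 0.137 0.137 -0.5
4 0.136 0.1362 1.93
5 0.135 0.135 3.34
6 0.134 0.134 2.79
7 0.133 0.1329 2.47
8 0.132 0.1319 3.22
9 0.131 0.1313 6.32
10 0.13 0.1308 10.56
t 9.75 0.136
11.725 0.5878824232161673
```

```bash
python3 -c "
import cv2,numpy as np
a=cv2.imread('pics/s2.png')[120:300,170:370];b=cv2.imread('pics/w2.png')
cv2.imwrite('pics/c2.png',np.hstack([cv2.resize(a,(400,360)),cv2.resize(b,(400,360))]))"
```

```text
(no output)
```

View pics/c2.png

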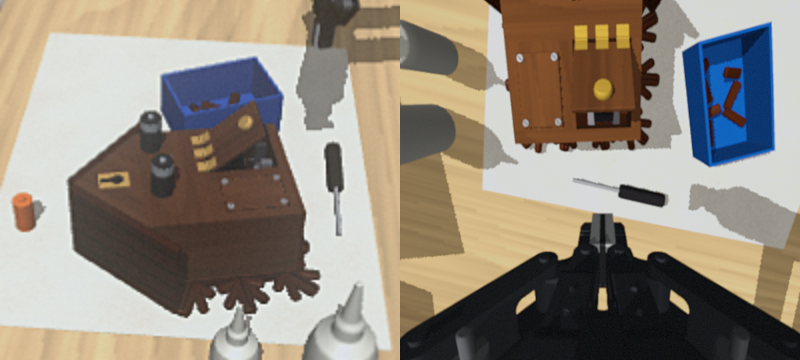

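The hatch stands open with the stud raised at (245,122) in the left half. Both cells are upright, nothing else has moved and the arm is clear.

```bash
python3 -c "
from h import *
arm.pause(.5);print(telemetry.read_time());print(job.sign_off())"
```

```text
12.225
the job is handed in; nothing more can be done
None
```

The battery hatch is open: one press on the stud released the latch, the hatch sprang up and stayed open, the last pictures show nothing else moved, and I handed the job in at about 12 s.

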